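# Slide the sensor case into the dock's pocket

### The job

Load the sensor case into the read-out dock: lay it on the open end of the dock's track, slide it along gently under the guide lips until it drops into the shallow pocket, then press down on its lid with about 8 N until the sprung plate under it gives by 2 to 3 mm, and let go. Never load the case against the dock with more than 30 N, and leave the timer and the vial where they stand.

Things in the scene. Friction and masses are not known exactly. Their poses are not given: they have to be found in the camera images.
- case_center (a point): Sensor case: flat closed box, white tray and clear lid with round discs under it, 55 x 85 x 18 mm, rigid, about 0.08 kg. Centre, half-way up; x along the 55 mm side (grip across it), y along the 85 mm side, z up. It starts flat on the bench, right of the blue chamber or to the left of the pump. It may be loaded either way round.
- dock: Read-out dock, fixed on the bench: a grey track 246 mm long (x), 106 mm wide (y), 47 mm high; origin at the centre of its underside. Its x axis is the sliding direction, from the open end to the pocket; z up. The track surface is a flat aluminium plate, 19 mm above the bench and 91 mm wide.
- dock_entry (a point): Point on the track surface in the middle of the open end, 66 mm behind the dock's origin: lay the middle of the case's underside here, its 55 mm side along the track (dock's x). The side walls here are 100 mm apart and 8 mm higher than the track surface, with nothing overhead. Axes as the dock's.
- lip_start (a point): Point on the track surface, 25 mm behind the dock's origin, where the lips begin. The walls narrow here to guides 92 mm apart. The lips (underside 24 mm, top 28 mm above the track surface) reach inward and leave 77 mm open between them, so the 85 mm long case can get under them only by sliding along the track. Axes as the dock's.
- pocket_zone (a point): Point on the track surface 40 mm ahead of the dock's origin. The plate is clamped elsewhere each time, so the pocket's centre lies anywhere up to 15 mm before or past this point along x and is not measured. Pocket: 58.5 mm along x, as wide as the track, 5 mm deep. The case drops in by its own weight once it is wholly over it; the far wall (5 mm high) then stops it. Axes as the dock's.
- pocket_floor (a point): Height of the pocket's floor, 14 mm above the bench (the case's lid is then at 32 mm); same x and y as the point above. The floor is a sprung plate: it begins to give at about 2 N, gives 1 mm for each further 2.5 N, bottoms after 4 mm (about 12 N) and comes up again when let go. The sliding case's front tips in first, with a short jolt; its rear drops some 30 mm later.
- timer_center (a point): Bench timer, white, with three keys, 60 x 62 x 18 mm; its centre, half-way up. A bystander: leave it.
- vial_center (a point): Small screw vial with a cap, 16 mm across, 48 mm high, standing; its centre, half-way up. A bystander: leave it.

How it is judged:
On the way, in this order (a step that is already met when the one before it is completed fails the run):
1. the case lies flat on the open end of the track, before the lips (x of case_center in the frame of dock between -0.095 and -0.035 m and y of case_center in the frame of dock between -0.012 and 0.012 m and z of case_center in the frame of dock between 0.0255 and 0.0305 m and angle between case_center's own z axis and vertical below 0.06 rad), for 0.2 s.
2. the case lies in the pocket and is pressed down at least 1.5 mm against the sprung plate (x of case_center in the frame of dock between 0.01 and 0.07 m and angle between case_center's own z axis and vertical below 0.06 rad and y of case_center in the frame of dock between -0.01 and 0.01 m and z of case_center in the frame of dock below 0.0215 m), for 0.2 s.
At the end, for the whole second after the job is handed in: The case lies level (within 0.06 rad) and at rest in the pocket, its centre at least 3.5 mm lower than when it lay on the track (x of case_center in the frame of dock between 0.01 and 0.07 m and angle between case_center's own z axis and vertical below 0.06 rad and y of case_center in the frame of dock between -0.01 and 0.01 m and z of case_center in the frame of dock below 0.0245 m and linear speed of sensor_case below 0.01 m/s); the robot touches nothing.
It fails at once if the case is loaded against the dock with more than 30 N (contact force between sensor_case and dock above 30 N).
It fails at once if the timer or the vial is moved by more than 30 mm (distance of any of timer_center, vial_center from where it was at the start of the episode above 0.03 m).
It also fails if it takes over 72 s, if anything falls off the work surface, if the arm or the gripper's body presses on something with over 40 N, if the wrist force passes 120 N, or if a joint passes its speed limit or range.

### The arm

A 7-joint arm with a two-finger parallel gripper is mounted at the origin on a cart in front of the work surface, level with it; the furniture and walls round the work are solid. World frame = base frame: x ahead of the robot, y to its left, z up, the work surface at z = 0. Lengths are in m, angles in rad, forces in N, time in s.
With the tool pointing down it reaches from about 0.425 to 0.875 m from the base axis. Payload 9.9 kg.
Tool frame: the origin (TCP) lies at the very end of the fingers, on their centre line; the grasp point (between the pads) lies 19 mm behind it; z points along the fingers, y is the direction in which the jaws open and shut (so a half turn about z gives the same grasp; the last joint's range is limited). The gripper opens to 85 mm and grips with 20 to 120 N. Pads are 22 mm wide; open, the fingers measure 114 mm over their backs; the gripper's body (76 mm by 85 mm) begins 54 mm behind the grasp point. The pads swing forward as they close: fully open they stand 13 mm farther back than shut.
Start: joints at [1.122, 0.576, 0.025, 1.437, -0.015, 1.129, -0.057], TCP at [0.241, -0.631, 0.231] pointing down, gripper open.
Joint ranges: [-2.76, 2.76], [-0.34, 2.15], [-1.52, 1.57], [0.19, 2.46], [-1.09, 4.23], [0.17, 1.99], [-2.82, 2.82]. Speed limits (rad/s): [2.22, 2.22, 3.01, 3.01, 3.14, 3.14, 3.14].

### API

Orientations are given as a unit quaternion [x, y, z, w].
In Python, from station import manip, vision gives the robot as it stands.
- The arm moves only by the tool apply_moves, never from a script. Its argument "steps" is a list that holds one entry, the list of rows, each a list of 6 numbers: the shift along the tool's x, y, z as a fraction of full scale, then the turn, a rotation vector about the tool's x, y, z as a fraction of full scale. In form: [[[tx, ty, tz, ax, ay, az], ...]]. A call has 1 to 20 rows; each row shifts and turns the commanded pose from where the row before left it, along the tool's axes as they then stand; what a row does not reach is not made up. Full scale, the value 1, is 0.3 m for a shift and 90 degrees for a turn. A row lasts 1/8 s, in which the tool goes at most 62.5 mm and 10.7 degrees, less where a joint would pass 70% of its speed; a pose out of reach is approached as far as the arm can. A call with a number of a shift or a turn outside -1 to 1 is refused whole. A call with a gripper value outside its range is refused whole. "hand" is the opening, from -1 (shut) to 1 (fully open), set as the call begins (left out, the last holds). The fingers move at their own pace and stop on an object; the grip force is fixed at half the most. Time passes only in rows, so rows that do not move let the fingers close. It gives the time, the measured TCP pose, the force and the opening at its end, in the units of the state.
- manip.read_state(): the state, without advancing time (a new reading comes with each control period).
- vision.camera(name): name is "scene" or "top" or "wrist"; returns a dict with "color" (384x512x3 uint8, red, green, blue), "depth" (384x512 float32, m along the optical axis (not along the pixel's ray), 0 where there is no reading), "fx", "fy", "cx", "cy" (pixels), "dist" ([k1, k2, p1, p2, k3] as OpenCV has them; the pictures are not rectified), "xyz" and "attitude" of the camera in the world. Camera axes: x right, y down, z forward; pixel columns grow to the right and rows downward; lengths in m; the calibration is good to about 2 mm. A picture is of the moment at which its call begins.
- manip.job_done(): hands the job in, once; it reports no verdict.
The state is a dict: "t": time; "q": joint angles; "qvel": joint speeds; "joint_efforts": joint torques, N m; "tcp_pos": TCP position; "ee_rot": TCP orientation; "wrist_force": force on the tool from outside, world axes, zero at the start; "moment": the same for the moment, N m; "finger_gap": finger opening in m.
Only numpy, scipy, OpenCV 4.12 (cv2) and the standard library are available. Lean on these libraries where they do the work, as an engineer would, in place of code of your own. Each camera call takes 0.05 s, during which the arm holds its last target. There are 200 camera calls.

## Working session

There is one attempt and no reset: what is moved stays moved. The work goes in short steps, Python scripts to look and compute and a tool call to move; the robot and the scene stay as the last step left them, time stands still between calls to the robot, and variables do not carry over. Pictures are saved under pics/ and viewed, about 8 in all and at most 12, crops included, and the job is handed in when it is done.

Besides the shell and the picture viewer there is one more tool, called after ">>>" as name([rows], argument=value, ...), one row to a line, values as JSON. apply_moves: Moves the arm, as the interface text tells. Shift numbers are shares of 0.3 m and turn numbers shares of 90 degrees, none past 1 either way. Its arguments: {"type":"object","properties":{"steps":{"type":"array","items":{"type":"array","items":{"type":"array","items":{"type":"number"}}}},"hand":{"type":"number"}},"required":["steps"]}

```bash
mkdir -p pics; ls
cat > h.py <<'E'
import numpy as np, cv2
from scipy.spatial.transform import Rotation as R
from station import manip, vision
def snap(n,f):
    c=vision.camera(n); cv2.imwrite(f"pics/{f}.png",c["color"][:,:,::-1])
    np.save(f"pics/{f}.npy",c,allow_pickle=True); return c
def load(f): return np.load(f"pics/{f}.npy",allow_pickle=True).item()
def K(c): return np.array([[c["fx"],0,c["cx"]],[0,c["fy"],c["cy"]],[0,0,1.]])
def rot(c):
    a=np.array(c["attitude"],float); return R.from_quat(a).as_matrix() if a.size==4 else a
def rays(c,px):
    p=cv2.undistortPoints(np.array(px,float).reshape(-1,1,2),K(c),np.array(c["dist"],float)).reshape(-1,2)
    return np.c_[p,np.ones(len(p))]@rot(c).T
def onplane(c,px,z):
    d=rays(c,px); o=np.array(c["xyz"]); return o+d*((z-o[2])/d[:,2])[:,None]
def cloud(c):
    h,w=c["depth"].shape; u,v=np.meshgrid(np.arange(w),np.arange(h))
    d=rays(c,np.c_[u.ravel(),v.ravel()]); P=np.array(c["xyz"])+d*c["depth"].ravel()[:,None]
    P[c["depth"].ravel()==0]=np.nan; return P.reshape(h,w,3)
E
python3 - <<'E'
from h import *
print(manip.read_state())
for n in ["scene","top","wrist"]:
    c=snap(n,n+"0"); print(n,c["xyz"],c["attitude"],c["fx"])
a=np.hstack([load("scene0")["color"],load("top0")["color"]])
cv2.imwrite("pics/a.png",cv2.resize(load("top0")["color"][:,:,::-1],(800,600)))
cv2.imwrite("pics/b.png",cv2.resize(load("scene0")["color"][:,:,::-1],(800,600)))
E
```

```text
pics
{'t': 0.0, 'q': array([ 1.12217235,  0.57650691,  0.02482981,  1.43787989, -0.01495584,
        1.12902154, -0.05652587]), 'qvel': array([ 0.00123483,  0.00129208, -0.00156981,  0.00175559,  0.00058283,
        0.00116167,  0.0012156 ]), 'joint_efforts': array([ 4.16526291e-05, -7.65770173e+01,  2.25033090e+00, -2.85971224e+01,
        1.51314080e-02,  1.24300036e-02,  2.48896788e-05]), 'tcp_pos': array([ 0.24067124, -0.63016004,  0.23046923]), 'ee_rot': array([ 9.83405104e-01,  1.81421433e-01, -2.04842829e-04, -7.89599371e-04]), 'wrist_force': array([-0.73185409,  0.03602717,  0.31068254]), 'moment': array([-0.01755793,  0.00577638, -0.0569704 ]), 'finger_gap': 0.08555030713228395}
scene [ 1.20681883 -0.38571579  0.76915691] [ 0.81134123  0.40969002 -0.19420992 -0.36900137] 386.91015307290536
top [0.45184565 0.08505704 1.79248893] [ 0.70899039 -0.70440413  0.02733259 -0.02000967] 482.61580216410255
wrist [ 0.31197434 -0.60396832  0.3734573 ] [ 0.8140381  -0.56071319 -0.08667875  0.1242155 ] 330.0801166785232
```

View pics/a.png

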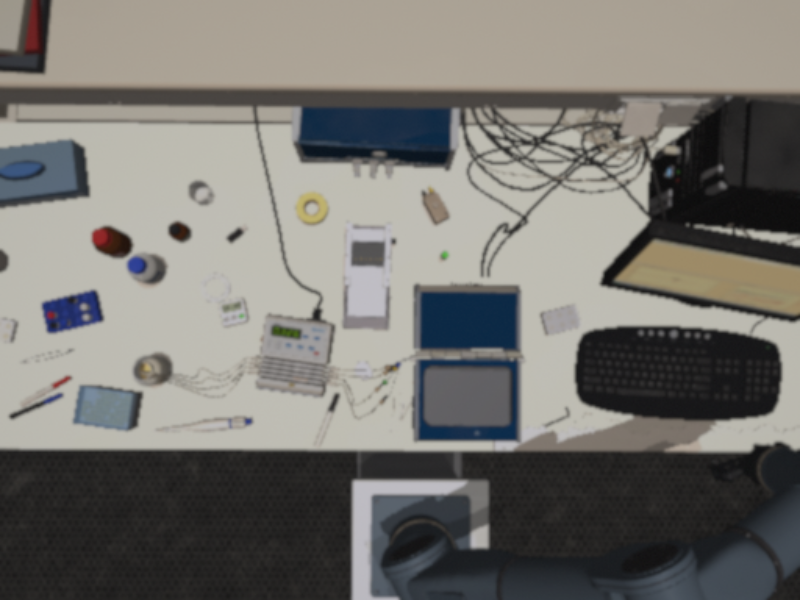

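View pics/b.png

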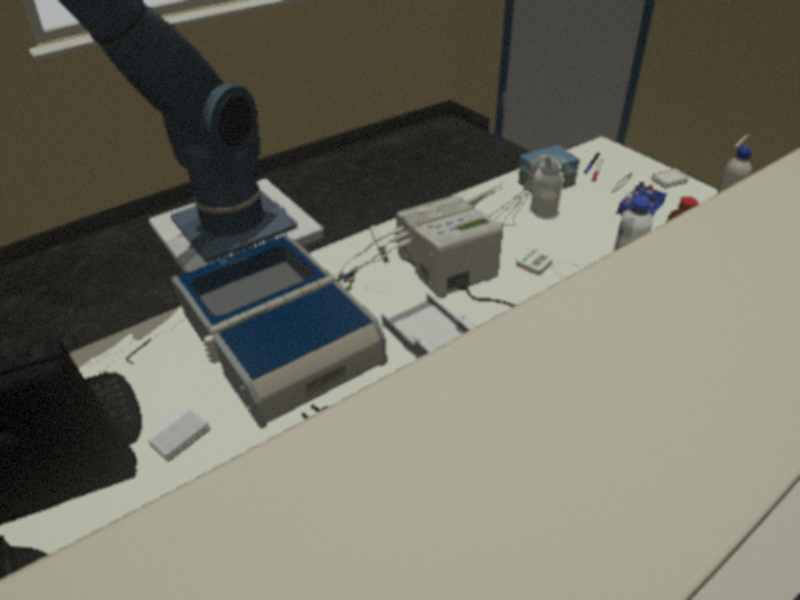

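The top view shows the case at (560,320), the dock at (345–392, 225–328) running along world x with a dark patch near (367,252), the timer at (232,312), and a small thing near (445,255). In the scene view the case is at (180,435) and the dock's open end at (425,320). Next I measure both from the top view with depth.

Run:
```python
from h import *
c=load("top0"); P=cloud(c)
g=c["color"]
def ext(name,y0,y1,x0,x1,zmin,zmax):
    Q=P[y0:y1,x0:x1]; m=(Q[...,2]>zmin)&(Q[...,2]<zmax)
    m=cv2.morphologyEx(m.astype(np.uint8),cv2.MORPH_OPEN,np.ones((3,3)))
    n,l,s,_=cv2.connectedComponentsWithStats(m); k=1+np.argmax(s[1:,4]); mm=l==k
    q=Q[mm]; r=cv2.minAreaRect(q[:,:2].astype(np.float32)*1000)
    print(name,mm.sum(),"median z",np.nanmedian(q[:,2]),"rect mm",r)
ext("case",190,225,335,385,.008,.03)
ext("dock",135,220,212,258,.030,.07)
ext("timer",185,215,135,165,.008,.03)
# heights along dock mid col
u=int(368/1.5625)
for v in range(138,216,3): print(v,np.round(P[v,u],3), np.round(P[v,u-14:u+15:4,2]*1000))
print("bench",np.nanmedian(P[170:190,310:330,2]))
im=g[120:225,130:400,::-1]; cv2.imwrite("pics/c.png",cv2.resize(im,None,fx=2.95,fy=2.95,interpolation=cv2.INTER_CUBIC))
```

```text
case 319 median z 0.018284714027650972 rect mm ((530.5344848632812, -336.41607666015625), (53.5205192565918, 84.75152587890625), 14.223655700683594)
dock 158 median z 0.046444750620294295 rect mm ((680.0904541015625, 167.1396942138672), (14.353849411010742, 144.01597595214844), 88.05763244628906)
timer 210 median z 0.015091332951090108 rect mm ((544.3424682617188, 439.8802185058594), (56.10065841674805, 61.0150260925293), 15.902701377868652)
138 [ 0.775  0.125 -0.002] [-2.  2.  0.  6.  2. -8. -5.  5.]
141 [ 0.763  0.125 -0.001] [-5. -4. -2.  1. -6. -8. -4.  3.]
144 [0.751 0.124 0.007] [-8. 53.  8.  9.  6.  2.  4. 51.]
147 [0.738 0.124 0.016] [ 1. 46. 17. 20. 18. 15. 18. 43.]
150 [0.726 0.124 0.019] [ 0. 39. 14. 27. 20. 14. 20. 42.]
153 [0.715 0.124 0.019] [-1. 44. 18. 22. 15. 28. 11. 48.]
156 [0.705 0.124 0.013] [ 4. 43. 15. 12. 15.  6. 10. 50.]
159 [0.694 0.124 0.007] [-4. 21. 19. 17. 16. 11. 16. 46.]
162 [0.681 0.124 0.02 ] [40. 17. 10.  2. 18.  4. 14. 43.]
165 [0.671 0.124 0.013] [54. 15.  8. 14. 15. 17. 14. 44.]
168 [0.659 0.123 0.019] [41. 11. 16. 24. 16. 12. 21. 48.]
171 [0.648
[... 195 characters left out ...]
.  6. 16. 22. 18. 21. 46.]
183 [0.604 0.123 0.021] [27. 21. 14. 15. 19. 29. 15. 25.]
186 [0.593 0.123 0.017] [29. 17. 16. 18. 29. 19. 23. 32.]
189 [0.581 0.123 0.02 ] [29. 20. 25. 17. 26. 25. 14. 25.]
192 [0.57  0.123 0.019] [22. 13. 17. 14. 13. 15. 18. 24.]
195 [0.56  0.123 0.016] [12.  7. 19. 17. 20. 15. 15. 22.]
198 [0.548 0.123 0.015] [10. 14. 26. 19. 16. 19. 18. 33.]
201 [0.538 0.123 0.01 ] [ 6.  8. 23. 28. 30. 19. 26. -4.]
204 [0.526 0.123 0.012] [11.  7.  9.  8. 13.  9. 17.  3.]
207 [ 0.516  0.123 -0.003] [12.  8.  9. 12.  7.  9.  4.  3.]
210 [ 0.505  0.123 -0.001] [-0. -4. -0.  2.  4.  4.  5. -4.]
213 [ 0.494  0.123 -0.005] [ 7.  3. -7.  0. -3.  2. -7. -9.]
bench 0.004378302576337312
```

View pics/c.png

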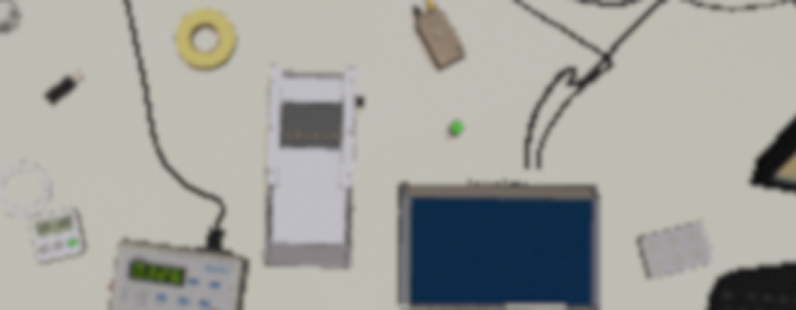

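The white plate runs from the near (robot) end, the dark patch at crop (280–342, 102–148) is the pocket, the green-capped vial is at (456,129), and the timer is at (58,236). The black objects on the right may be tall, so I check heights before moving.

Run:
```python
from h import *
c=load("top0"); P=cloud(c)
px=lambda a:(np.array(a,float)/2.95+[130,120])
# dock outline / pocket
for n,a,z in [("near corners L,R",[(265,266),(351,267)],.027),("far corners",[(270,66),(357,68)],.047),("pocket far L,R",[(281,102),(342,102)],.019),("pocket near",[(280,147),(341,149)],.019),("vial",[(456,128)],.046)]:
    print(n,np.round(onplane(c,px(a),z)[:,:2],4).tolist())
q=P.reshape(-1,3); q=q[np.isfinite(q[:,0])]
print("max z cm grid: rows x .1...95, cols y .45..-.85")
ys=np.arange(.45,-.9,-.075); print([round(y,2) for y in ys])
for x in np.arange(.9,.1,-.075):
    r=[]
    for y in ys:
        s=q[(abs(q[:,0]-x)<.0375)&(abs(q[:,1]-y)<.0375)]
        r.append(int(100*np.percentile(s[:,2],97)) if len(s)>5 else -9)
    print(round(x,2),r)
```

```text
near corners L,R [[0.5029, 0.1774], [0.5024, 0.0709]]
far corners [[0.7496, 0.1728], [0.748, 0.0652]]
pocket far L,R [[0.7089, 0.1599], [0.7095, 0.0834]]
pocket near [[0.6522, 0.1606], [0.6502, 0.0843]]
vial [[0.6743, -0.0576]]
max z cm grid: rows x .1...95, cols y .45..-.85
[np.float64(0.45), np.float64(0.38), np.float64(0.3), np.float64(0.22), np.float64(0.15), np.float64(0.07), np.float64(-0.0), np.float64(-0.08), np.float64(-0.15), np.float64(-0.23), np.float64(-0.3), np.float64(-0.38), np.float64(-0.45), np.float64(-0.53), np.float64(-0.6), np.float64(-0.68), np.float64(-0.75), np.float64(-0.83), np.float64(-0.9)]
0.9 [41, 41, 40, 40, 40, 40, 40, 41, 41, 41, 41, 40, 35, 41, 42, 42, -9, -9, -9]
0.82 [0, 1, 2, 2, 0, 0, 3, 3, 0, 1, 1, 8, 14, 41, 42, 42, -9, -9, -9]
0.75 [1, 0, 2, 2, 5, 4, 3, 3, 11, 10, 0, 0, 0, 41, 41, 41, 32, 19, 7]
0.68 [0, 0, 1, 0, 4, 5, 0, 4, 10, 0, 0, 20, 37, 38, 38, 37, -9, -9, -9]
0.6 [1, 0, 2, 3, 4, 4, 10, 11, 11, 10, 0, 17, 23, 28, 33, 37, 33, 21, -9]
0.53 [2, 12, 13, 13, 2, 2, 11, 11, 11, 11, 2, 2, 3, 3, 3, 12, 16, 17, 0]
0.45 [0, 12, 13, 13, 0, 7, 11, 11, 11, 11, 0, 3, 3, 3, 3, 3, 3, 3, 0]
0.38 [2, 12, 12, 12, 8, 6, 10, 10, 10, 10, 0, 3, 3, 3, 3, 3, 3, 3, 0]
0.3 [3, 2, 0, 1, 0, 0, 10, 10, 10, 10, 0, 1, 2, 2, 57, 32, 2, 2, 0]
0.23 [0, 0, 0, 1, 0, 0, 9, 9, 10, 9, 79, 74, 72, 70, 49, 0, 0, 0, 0]
0.15 [-9, -9, -9, -9, 0, 1, 1, 1, 65, 80, 81, 78, 75, 72, -9, -9, -9, -9, -9]
```

>>> apply_moves([
  [[0, 0, 0, 0, 0, -0.077], [0, 0, 0, 0, 0, -0.077], [0, 0, 0, 0, 0, -0.077], [0, 0, 0, 0, 0, -0.077], [0, 0, 0, 0, 0, -0.077], [0, 0, 0, 0, 0, -0.077], [0, 0, 0, 0, 0, -0.077], [0, 0, 0, 0, 0, -0.077], [0, 0, 0, 0, 0, -0.077], [0, 0, 0, 0, 0, -0.077], [0, 0, 0, 0, 0, -0.077], [0, 0, 0, 0, 0, -0.077], [0, 0, 0, 0, 0, 0]],
], hand=1)

```text
t: 1.78
tcp_pos: [0.2406, -0.6305, 0.2309]
ee_rot: [0.616, 0.788, 0.0, -0.0]
wrist_force: [-0.3, -1.2, -0.4]
finger_gap: 0.0855
```

Run:
```python
from h import *
P=cloud(load("top0")).reshape(-1,3)
m=(P[:,2]>.06)&(P[:,2]<.5)&(P[:,1]<-.25)&(P[:,1]>-.5)&(P[:,0]>.4)&(P[:,0]<.75)
q=P[m]
for x in np.arange(.41,.75,.03):
    s=q[abs(q[:,0]-x)<.015]; a=s[s[:,1]<-.336]; b=s[s[:,1]>-.336]
    f=lambda r,g:[round(float(v),3) for v in (g(r[:,1]),np.min(r[:,2]),np.max(r[:,2]))] if len(r) else None
    print(round(x,2),"right",f(a,np.max),"left",f(b,np.min))
s=manip.read_state(); print(s["tcp_pos"],R.from_quat(s["ee_rot"]).as_matrix().round(3),s["q"].round(2))
```

```text
0.41 right None left None
0.44 right None left None
0.47 right None left None
0.5 right None left None
0.53 right None left None
0.56 right None left None
0.59 right [-0.41, 0.089, 0.147] left None
0.62 right [-0.404, 0.091, 0.268] left None
0.65 right [-0.41, 0.096, 0.38] left None
0.68 right [-0.415, 0.217, 0.386] left None
0.71 right [-0.423, 0.326, 0.375] left None
0.74 right None left None
[ 0.2405903  -0.63049141  0.23093605] [[-0.242  0.97  -0.   ]
 [ 0.97   0.242  0.001]
 [ 0.001  0.    -1.   ]] [ 1.34  0.59 -0.36  1.43  0.21  1.16  1.2 ]
```

>>> apply_moves([
  [[0.06, 0.098, 0, 0, 0, 0], [0.06, 0.098, 0, 0, 0, 0], [0.06, 0.098, 0, 0, 0, 0], [0.06, 0.098, 0, 0, 0, 0], [0.06, 0.098, 0, 0, 0, 0], [0.06, 0.098, 0, 0, 0, 0], [0.06, 0.098, 0, 0, 0, 0], [0.06, 0.098, 0, 0, 0, 0], [0.06, 0.098, 0, 0, 0, 0], [0.06, 0.098, 0, 0, 0, 0], [0.06, 0.098, 0, 0, 0, 0], [0.06, 0.098, 0, 0, 0, 0], [0, 0, 0, 0, 0, 0], [0, 0, 0, 0, 0, 0]],
])

```text
t: 3.52
tcp_pos: [0.5301, -0.3359, 0.2311]
ee_rot: [0.616, 0.788, -0.0, -0.0]
wrist_force: [-0.6, -0.2, -0.2]
finger_gap: 0.0853
```

Run:
```python
from h import *
c=snap("wrist","w1"); P=cloud(c)
s=manip.read_state(); print(s["tcp_pos"].round(4),c["xyz"])
m=((P[...,2]>.010)&(P[...,2]<.026)&(abs(P[...,0]-.53)<.09)&(abs(P[...,1]+.336)<.07)).astype(np.uint8)
m=cv2.morphologyEx(m,cv2.MORPH_OPEN,np.ones((5,5)))
n,l,st,_=cv2.connectedComponentsWithStats(m); k=1+np.argmax(st[1:,4]); mm=l==k; print(st[k])
v,u=np.nonzero(mm); q=onplane(c,np.c_[u,v],.018); print(np.nanmedian(P[mm][:,2]),cv2.minAreaRect(q[:,:2].astype(np.float32)*1000))
cv2.imwrite("pics/d.png",np.where(cv2.morphologyEx(mm.astype(np.uint8),cv2.MORPH_GRADIENT,np.ones((3,3)))[...,None]>0,[0,0,255],c["color"][:,:,::-1]))
```

```text
[ 0.5297 -0.3363  0.2311] [ 0.51128095 -0.26231534  0.37401818]
[ 230  116   50   76 3630]
0.01834812753414622 ((527.9163208007812, -331.70794677734375), (52.834632873535156, 83.38772583007812), 14.859146118164062)[ WARN:0@0.810] global loadsave.cpp:1063 imwrite_ Unsupported depth image for selected encoder is fallbacked to CV_8U.
```

View pics/d.png

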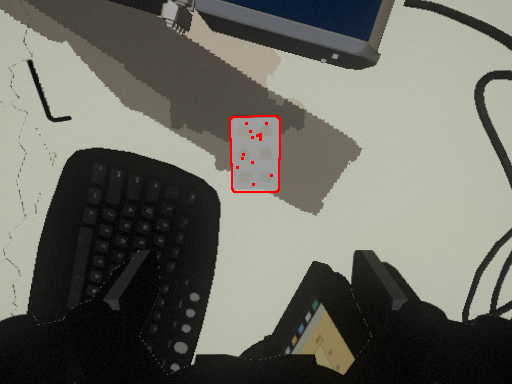

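The case is at (255,154) in the wrist image, with the keyboard corner close to the left finger's landing spot near (205,168). I'll grip with a reduced opening, 5 mm off centre towards tool +x.

>>> apply_moves([
  [[0.032, -0.003, 0.05, 0, 0, -0.006], [0, 0, 0.1, 0, 0, 0], [0, 0, 0.1, 0, 0, 0], [0, 0, 0.1, 0, 0, 0], [0, 0, 0.1, 0, 0, 0], [0, 0, 0.1, 0, 0, 0], [0, 0, 0.05, 0, 0, 0], [0, 0, 0.026, 0, 0, 0], [0, 0, 0.026, 0, 0, 0], [0, 0, 0.026, 0, 0, 0], [0, 0, 0.026, 0, 0, 0], [0, 0, 0.026, 0, 0, 0], [0, 0, 0.026, 0, 0, 0], [0, 0, 0, 0, 0, 0], [0, 0, 0, 0, 0, 0]],
], hand=0.65)

```text
t: 5.45
tcp_pos: [0.5275, -0.3263, 0.0046]
ee_rot: [0.611, 0.791, 0.0, 0.0]
wrist_force: [-0.6, -0.1, 0.2]
finger_gap: 0.0704
```

>>> apply_moves([
  [[0, 0, 0.007, 0, 0, 0], [0, 0, 0, 0, 0, 0], [0, 0, 0, 0, 0, 0], [0, 0, 0, 0, 0, 0], [0, 0, 0, 0, 0, 0], [0, 0, 0, 0, 0, 0], [0, 0, 0, 0, 0, 0]],
], hand=-1)

```text
t: 6.32
tcp_pos: [0.5277, -0.3264, 0.0032]
ee_rot: [0.612, 0.791, 0.0, 0.0]
wrist_force: [-1.7, 0.1, 7.2]
finger_gap: 0.0536
```

>>> apply_moves([
  [[0, 0, -0.02, 0, 0, 0], [0, 0, -0.06, 0, 0, 0], [0, 0, -0.1, 0, 0, 0], [0, 0, -0.1, 0, 0, 0], [0, 0, -0.1, 0, 0, 0], [0, 0, -0.1, 0, 0, 0], [0, 0, -0.1, 0, 0, 0], [0, 0, -0.1, 0, 0, 0], [0, 0, -0.06, 0, 0, 0], [0, 0, -0.02, 0, 0, 0], [0, 0, 0, 0, 0, 0]],
])

```text
t: 7.7
tcp_pos: [0.5273, -0.3262, 0.2308]
ee_rot: [0.611, 0.791, 0.0, 0.0]
wrist_force: [-0.6, -0.1, -1.5]
finger_gap: 0.0533
```

Run:
```python
from h import *
c=snap("wrist","w2"); s=manip.read_state(); print(s["tcp_pos"].round(4),s["finger_gap"],s["wrist_force"].round(2))
np.save("pics/s2.npy",s,allow_pickle=True)
P=cloud(c); T=R.from_quat(s["ee_rot"]).as_matrix(); L=(P-s["tcp_pos"])@T
np.set_printoptions(suppress=True,linewidth=200)
m=(abs(L[...,0])<.08)&(abs(L[...,1])<.05)&(L[...,2]>-.03)&(L[...,2]<.03)
v,u=np.nonzero(m); print(len(v),u.min(),u.max(),v.min(),v.max())
for x in np.arange(-.04,.07,.005):
    q=L[m&(abs(L[...,0]-x)<.0025)]; 
    if len(q)>5: print(round(x,3),len(q),"y",np.percentile(q[:,1],[2,98]).round(4),"z",np.percentile(q[:,2],[10,50,90]).round(4))
cv2.imwrite("pics/e.png",c["color"][150:384,120:400,::-1].repeat(2,0).repeat(2,1))
```

```text
[ 0.527  -0.3261  0.2301] 0.05345354829823993 [-0.11 -0.24 -0.69]
23023 152 358 178 354
-0.04 991 y [-0.0261  0.0244] z [-0.0164 -0.0158 -0.0151]
-0.035 986 y [-0.0257  0.0247] z [-0.0165 -0.0158 -0.0151]
-0.03 1035 y [-0.0259  0.0244] z [-0.0166 -0.0159 -0.0151]
-0.025 1064 y [-0.0257  0.0247] z [-0.0164 -0.0157 -0.015 ]
-0.02 1082 y [-0.026   0.0247] z [-0.0164 -0.0157 -0.015 ]
-0.015 1108 y [-0.0257  0.0246] z [-0.0165 -0.0157 -0.015 ]
-0.01 1285 y [-0.0274  0.0263] z [-0.0169 -0.0158 -0.0151]
-0.005 1357 y [-0.0273  0.0263] z [-0.0177 -0.0159 -0.0151]
-0.0 1392 y [-0.0273  0.0263] z [-0.0187 -0.0159 -0.0151]
0.005 1943 y [-0.04    0.0389] z [-0.0257 -0.0161 -0.015 ]
0.01 2160 y [-0.033   0.0321] z [-0.0257 -0.0161 -0.0147]
0.015 1323 y [-0.0254  0.0248] z [-0.0165 -0.0158 -0.0151]
0.02 1370 y [-0.0254  0.0247] z [-0.0166 -0.0158 -0.0151]
0.025 1407 y [-0.0254  0.0248] z [-0.0166 -0.0158 -0.0151]
0.03 1457 y [-0.0254  0.0249] z [-0.0166 -0.0159 -0.0151]
0.035 2403 y [-0.0247  0.0243] z [-0.0161 -0.0118 -0.0015]
```

View pics/e.png

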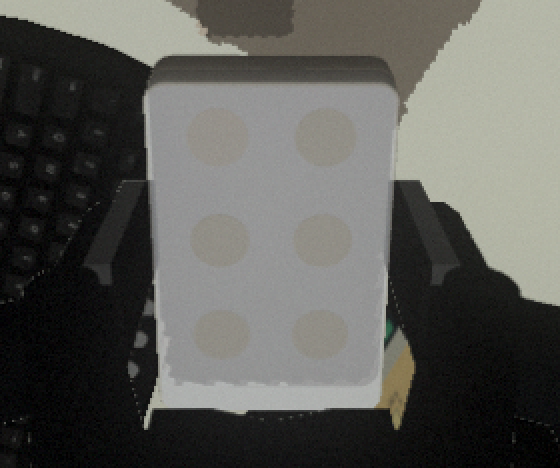

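The case is held level: its front top edge is at crop row 83, the underside is about 2–3 mm past the TCP, and its centre is at about −6 mm in tool x. I move beside the dock for a close look.

>>> apply_moves([
  [[0, 0, 0, 0, 0, 0.059], [0, 0, 0, 0, 0, 0.059], [0, 0, 0, 0, 0, 0.058], [0.105, 0.0125, 0, 0, 0, 0], [0.105, 0.0125, 0, 0, 0, 0], [0.105, 0.0125, 0, 0, 0, 0], [0.105, 0.0125, 0, 0, 0, 0], [0.105, 0.0125, 0, 0, 0, 0], [0.105, 0.0125, 0, 0, 0, 0], [0.105, 0.0125, 0, 0, 0, 0], [0.105, 0.0125, 0, 0, 0, 0], [0.105, 0.0125, 0, 0, 0, 0], [0.105, 0.0125, 0, 0, 0, 0], [0.105, 0.0125, 0, 0, 0, 0], [0.105, 0.0125, 0, 0, 0, 0], [0, 0, 0, 0, 0, 0], [0, 0, 0, 0, 0, 0]],
])

```text
t: 9.88
tcp_pos: [0.5801, 0.05, 0.2296]
ee_rot: [0.715, 0.699, -0.001, -0.0]
wrist_force: [0.5, -0.4, -1.0]
finger_gap: 0.0535
```

Run:
```python
from h import *
c=snap("wrist","w3"); s=manip.read_state(); print(s["tcp_pos"].round(4),R.from_quat(s["ee_rot"]).as_matrix().round(3).tolist(),s["finger_gap"])
cv2.imwrite("pics/f.png",cv2.resize(c["color"][:,:,::-1],(800,600)))
```

```text
[0.5802 0.0495 0.2297] [[0.023, 1.0, -0.001], [1.0, -0.023, -0.001], [-0.001, -0.001, -1.0]] 0.053184464551154664
```

View pics/f.png

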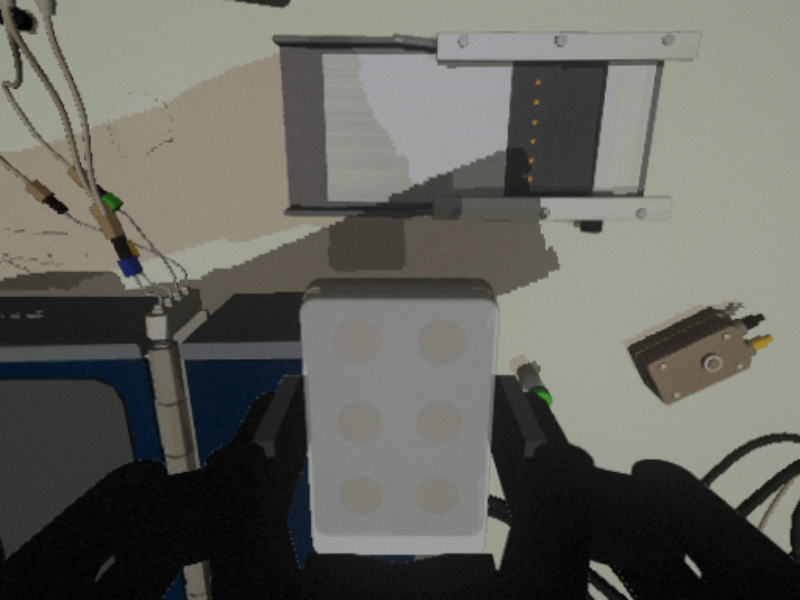

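The dock is seen clearly at (280–700, 32–218): lips from x≈436, the pocket between x≈510 and 603, and the vial at (535,385). I turn these into positions.

Run:
```python
from h import *
c=load("w3")
def pr(n,a,z):
    p=onplane(c,(np.array(a,float)+.5)/1.5625-.5,z)[:,:2]; print(n,(p*1000).round(1).tolist()); return p
a=pr("lip inner top",[(450,60),(690,60)],.047); b=pr("lip inner bot",[(440,197),(660,197)],.047)
pr("lip outer top",[(438,32),(698,33)],.047); pr("lip outer bot",[(434,219),(669,219)],.047)
pr("plate near edge",[(324,53),(328,201)],.019)
pr("floor near end",[(281,47),(289,207)],.01)
pr("pocket near",[(513,65),(507,190)],.019); pr("pocket far",[(606,66),(598,190)],.019)
pr("end wall",[(660,63),(645,195)],.03)
P=cloud(c)
for u,v in [(390,130),(480,130),(560,130),(625,130),(300,130),(560,45),(560,208),(350,40)]: print(u,v,(P[int(v/1.5625),int(u/1.5625)]*1000).round(1))
```

```text
lip inner top [[611.4, 165.9], [747.7, 161.6]]
lip inner bot [[605.9, 88.6], [741.5, 85.1]]
lip outer top [[604.4, 180.3], [749.9, 175.2]]
lip outer bot [[602.1, 75.0], [748.9, 71.3]]
plate near edge [[535.6, 174.9], [532.1, 84.3]]
floor near end [[507.5, 180.1], [503.4, 79.7]]
pocket near [[653.3, 165.4], [652.9, 88.9]]
pocket far [[711.0, 163.1], [713.7, 87.3]]
end wall [[738.9, 162.5], [740.1, 84.5]]
390 130 [575. 129.  20.]
480 130 [633.6 127.6  20. ]
560 130 [686.7 126.2  14.1]
625 130 [727.4 125.   19. ]
300 130 [515.1 130.3   8. ]
560 45 [673.  172.1  48.4]
560 208 [679.9  80.2  49.2]
350 40 [553.1 180.9  27.3]
```

>>> apply_moves([
  [[0.056, -0.0144, 0, 0, 0, 0.004], [0.056, -0.0144, 0, 0, 0, 0], [0.056, -0.0144, 0, 0, 0, 0], [0.056, -0.0144, 0, 0, 0, 0], [0.056, -0.0144, 0, 0, 0, 0], [0, 0, 0.1, 0, 0, 0], [0, 0, 0.1, 0, 0, 0], [0, 0, 0.1, 0, 0, 0], [0, 0, 0.1, 0, 0, 0], [0, 0, 0.1, 0, 0, 0], [0, 0, 0.05, 0, 0, 0], [0, 0, 0, 0, 0, 0], [0, 0, 0, 0, 0, 0]],
])

```text
t: 11.55
tcp_pos: [0.5618, 0.1357, 0.0664]
ee_rot: [0.717, 0.697, 0.001, 0.0]
wrist_force: [0.8, -0.2, -0.7]
finger_gap: 0.053
```

Run:
```python
from h import *
c=snap("wrist","w4"); s=manip.read_state(); print(s["tcp_pos"].round(4),R.from_quat(s["ee_rot"]).as_matrix().round(3).tolist(),s["wrist_force"])
cv2.imwrite("pics/g.png",cv2.resize(c["color"][:,:,::-1],(800,600)))
```

```text
[0.5619 0.1356 0.0665] [[0.028, 1.0, 0.002], [1.0, -0.028, 0.001], [0.001, 0.002, -1.0]] [ 0.12562278  0.43211626 -1.13467683]
```

View pics/g.png

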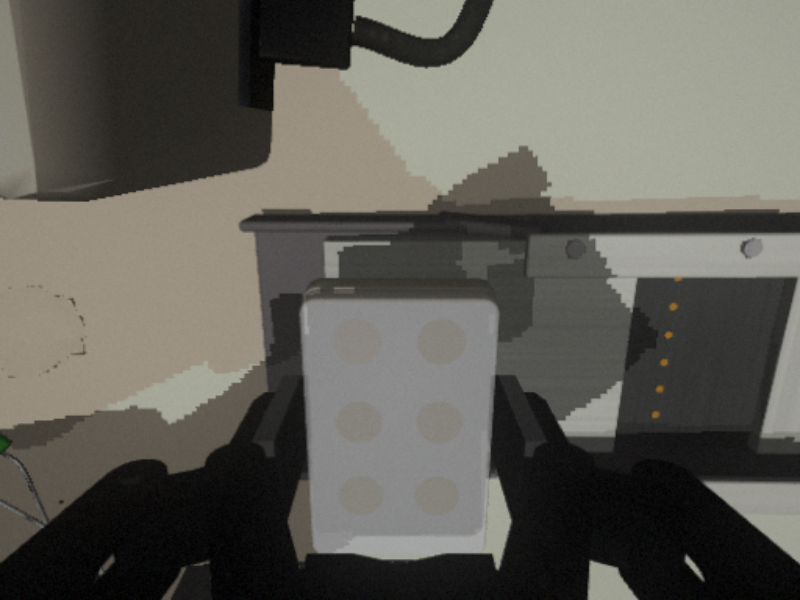

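Low over the dock, the case's front edge is at row 280–299, the left lip's inner edge at row 277, the wall at row ~230 and the pocket's near edge at x≈635→618.

Run:
```python
from h import *
c=load("w4")
def pr(n,a,z):
    p=onplane(c,(np.array(a,float)+.5)/1.5625-.5,z)[:,:2]; print(n,(p*1000).round(1).tolist())
pr("case front top edge",[(320,299),(480,299)],.0815); pr("case front bottom",[(320,280),(480,280)],.0635)
pr("case left/right top",[(304,330),(497,330)],.0815)
pr("lip inner top",[(540,277),(780,277)],.047); pr("lip inner bottom",[(720,482),(790,484)],.047)
pr("lip outer top",[(540,235),(780,235)],.047)
pr("lip start",[(527,270)],.047); pr("plate side edge",[(345,246),(500,247)],.019); pr("wall top inner",[(280,229),(420,231)],.027)
pr("pocket near",[(635,290),(620,420)],.019); pr("pocket far",[(797,285),(764,420)],.019);pr("plate near corner",[(325,240)],.019)
```

```text
case front top edge [[541.9, 171.5], [583.4, 170.3]]
case front bottom [[539.3, 171.7], [586.2, 170.4]]
case left/right top [[537.0, 163.0], [588.1, 161.6]]
lip inner top [[608.2, 166.2], [684.6, 163.9]]
lip inner bottom [[677.4, 86.5], [702.3, 85.3]]
lip outer top [[607.4, 180.0], [682.0, 177.6]]
lip start [[603.9, 168.7]]
plate side edge [[542.3, 172.6], [600.4, 170.5]]
wall top inner [[520.5, 181.0], [570.2, 178.8]]
pocket near [[652.3, 152.1], [652.1, 95.9]]
pocket far [[712.3, 152.3], [710.3, 94.7]]
plate near corner [[535.0, 175.1]]
```

>>> apply_moves([
  [[0.002, 0, 0.033, 0, 0, 0], [0, 0, 0.033, 0, 0, 0], [0, 0, 0.033, 0, 0, 0], [0, 0, 0.033, 0, 0, 0], [0, 0, 0.005, 0, 0, 0], [0, 0, 0.004, 0, 0, 0], [0, 0, 0, 0, 0, 0], [0, 0, 0, 0, 0, 0]],
])

```text
t: 12.6
tcp_pos: [0.5613, 0.1359, 0.0234]
ee_rot: [0.717, 0.697, 0.0, 0.0]
wrist_force: [0.1, -0.1, -0.9]
finger_gap: 0.0535
```

>>> apply_moves([
  [[0, 0, 0.0025, 0, 0, 0], [0, 0, 0, 0, 0, 0], [0, 0, 0, 0, 0, 0]],
])

```text
t: 12.98
tcp_pos: [0.5612, 0.1358, 0.0224]
ee_rot: [0.717, 0.697, 0.0, -0.0]
wrist_force: [0.7, 0.2, -0.2]
finger_gap: 0.0534
```

>>> apply_moves([
  [[0, 0, 0.001, 0, 0, 0], [0, 0, 0, 0, 0, 0], [0, 0, 0, 0, 0, 0], [0, 0, 0, 0, 0, 0]],
], hand=0.65)

```text
t: 13.48
tcp_pos: [0.5612, 0.1358, 0.0221]
ee_rot: [0.717, 0.697, 0.0, 0.0]
wrist_force: [0.1, 0.5, -0.1]
finger_gap: 0.0703
```

>>> apply_moves([
  [[-0.018, 0, 0.005, 0, 0, 0], [0, 0, 0, 0, 0, 0], [0, 0, 0, 0, 0, 0]],
], hand=0.43)

```text
t: 13.85
tcp_pos: [0.561, 0.1303, 0.0205]
ee_rot: [0.717, 0.697, 0.0, -0.0]
wrist_force: [0.3, 0.0, -0.3]
finger_gap: 0.0612
```

```bash
cat >> h.py <<'E'
def caselid(f,zl,x0):
    c=snap("wrist",f); s=manip.read_state(); P=cloud(c)
    m=(abs(P[...,2]-zl)<.006)&(abs(P[...,0]-x0)<.04)&(P[...,1]>.05)&(P[...,1]<.19)
    for y in (.10,.11,.12,.155,.165):
        q=P[m&(abs(P[...,1]-y)<.004)]
        if len(q)>20: print("y",y,"x 1-99%",(np.percentile(q[:,0],[1,99])*1000).round(1),"z",(np.median(q[:,2])*1000).round(1),len(q))
    q=P[m&(abs(P[...,0]-x0)<.02)]; print("front y",(np.percentile(q[:,1],[1,99])*1000).round(1))
    A=np.c_[q[:,:2],np.ones(len(q))]; k=np.linalg.lstsq(A,q[:,2],rcond=None)[0]; print("slope rad",k[:2].round(4))
    print("tcp",s["tcp_pos"].round(4),"F",s["wrist_force"].round(1),"gap",s["finger_gap"].round(4),"t",s["t"])
    return c
E
python3 -c "
from h import *
caselid('w5',.037,.5625)"
```

```text
y 0.1 x 1-99% [533.8 585.3] z 37.3 1675
y 0.11 x 1-99% [534.1 585.6] z 37.2 1792
y 0.12 x 1-99% [529.6 591. ] z 37.3 1984
y 0.155 x 1-99% [535.9 587.1] z 37.3 2313
y 0.165 x 1-99% [536.1 587.3] z 37.3 2453
front y [ 90.  171.4]
slope rad [-0.0002 -0.0051]Traceback (most recent call last):
  File "<string>", line 3, in <module>
    caselid('w5',.037,.5625)
    ~~~~~~~^^^^^^^^^^^^^^^^^
  File "h.py", line 28, in caselid
    print("tcp",s["tcp_pos"].round(4),"F",s["wrist_force"].round(1),"gap",s["finger_gap"].round(4),"t",s["t"])
                                                                          ^^^^^^^^^^^^^^^^^^^^^
AttributeError: 'float' object has no attribute 'round'
```

The case lies flat on the track: lid at 37.3 mm, centre near (0.561, 0.129). The rear pad now pushes it along, slowly.

>>> apply_moves([
  [[0, 0.006, 0, 0, 0, 0], [0, 0.01, 0, 0, 0, 0], [0, 0.015, 0, 0, 0, 0], [0, 0.015, 0, 0, 0, 0], [0, 0.015, 0, 0, 0, 0], [0, 0.015, 0, 0, 0, 0], [0, 0.015, 0, 0, 0, 0], [0, 0.015, 0, 0, 0, 0], [0, 0.015, 0, 0, 0, 0], [0, 0.015, 0, 0, 0, 0], [0, 0, 0, 0, 0, 0]],
])

```text
t: 15.28
tcp_pos: [0.6023, 0.1293, 0.0205]
ee_rot: [0.717, 0.697, 0.0, 0.0]
wrist_force: [-0.6, -0.2, 0.4]
finger_gap: 0.061
```

```bash
sed -i 's/s\["finger_gap"\].round(4)/round(s["finger_gap"],4)/' h.py; python3 -c "
from h import *
caselid('w6',.037,.602)"
```

```text
y 0.1 x 1-99% [572.5 624.2] z 37.3 1695
y 0.11 x 1-99% [572.8 624.5] z 37.2 1767
y 0.12 x 1-99% [570.9 632.3] z 37.3 2067
y 0.155 x 1-99% [574.4 625.9] z 37.3 2334
y 0.165 x 1-99% [574.6 623.7] z 37.3 1574
front y [ 88.  179.5]
slope rad [0.0015 0.0008]
tcp [0.602  0.1293 0.0206] F [ 0.2 -0.5  0.7] gap 0.0609 t 15.325
```

>>> apply_moves([
  [[0, 0.01, 0, 0, 0, 0], [0, 0.015, 0, 0, 0, 0], [0, 0.015, 0, 0, 0, 0], [0, 0.015, 0, 0, 0, 0], [0, 0.015, 0, 0, 0, 0], [0, 0.015, 0, 0, 0, 0], [0, 0.015, 0, 0, 0, 0], [0, 0.015, 0, 0, 0, 0], [0, 0.015, 0, 0, 0, 0], [0, 0.015, 0, 0, 0, 0], [0, 0, 0, 0, 0, 0]],
])

```text
t: 16.7
tcp_pos: [0.6458, 0.128, 0.0205]
ee_rot: [0.717, 0.697, 0.0, 0.0]
wrist_force: [-0.5, 0.0, -0.1]
finger_gap: 0.061
```

```bash
python3 -c "
from h import *
caselid('w7',.037,.642)"
```

```text
y 0.1 x 1-99% [616.2 667.7] z 37.3 1714
y 0.11 x 1-99% [616.3 668. ] z 37.2 1796
y 0.12 x 1-99% [614.3 675.9] z 37.3 2079
y 0.155 x 1-99% [618.  669.4] z 37.3 2333
y 0.165 x 1-99% [617.9 662.7] z 37.5 202
front y [ 80.2 179.6]
slope rad [0.0001 0.0128]
tcp [0.6455 0.1281 0.0205] F [-0.5 -0.1  0.3] gap 0.0614 t 16.75
```

>>> apply_moves([
  [[0, 0.008, 0, 0, 0, 0], [0, 0.008, 0, 0, 0, 0], [0, 0.008, 0, 0, 0, 0], [0, 0.008, 0, 0, 0, 0], [0, 0.008, 0, 0, 0, 0], [0, 0.008, 0, 0, 0, 0], [0, 0.008, 0, 0, 0, 0], [0, 0.008, 0, 0, 0, 0], [0, 0.008, 0, 0, 0, 0], [0, 0.008, 0, 0, 0, 0], [0, 0.008, 0, 0, 0, 0], [0, 0.008, 0, 0, 0, 0], [0, 0, 0, 0, 0, 0]],
])

```text
t: 18.38
tcp_pos: [0.6743, 0.1273, 0.0205]
ee_rot: [0.717, 0.697, 0.0, 0.0]
wrist_force: [0.4, 0.1, 0.8]
finger_gap: 0.0611
```

```bash
python3 -c "
from h import *
caselid('w8',.034,.671)"
```

```text
y 0.1 x 1-99% [645.5 696.6] z 35.2 1688
y 0.11 x 1-99% [645.8 697. ] z 35.3 1735
y 0.12 x 1-99% [642.9 704.4] z 35.2 2028
y 0.155 x 1-99% [647.3 698.4] z 35.3 2272
y 0.165 x 1-99% [647.  657.8] z 37.9 28
front y [ 79.1 178.8]
slope rad [-0.1021  0.0111]
tcp [0.6742 0.1273 0.0206] F [ 1.1 -1.4 -0.7] gap 0.061 t 18.425
```

The front has tipped into the pocket (slope −0.10 rad), with no force spike at this reading. I go on in 1 mm rows.

>>> apply_moves([
  [[0, 0.003, 0, 0, 0, 0], [0, 0.003, 0, 0, 0, 0], [0, 0.003, 0, 0, 0, 0], [0, 0.003, 0, 0, 0, 0], [0, 0.003, 0, 0, 0, 0], [0, 0.003, 0, 0, 0, 0], [0, 0.003, 0, 0, 0, 0], [0, 0.003, 0, 0, 0, 0], [0, 0.003, 0, 0, 0, 0]],
])

```text
t: 19.55
tcp_pos: [0.6822, 0.1271, 0.0206]
ee_rot: [0.717, 0.697, 0.0, -0.0]
wrist_force: [-0.1, -0.0, 0.7]
finger_gap: 0.0611
```

```bash
python3 -c "
from h import *
caselid('w9',.034,.679)"
```

```text
y 0.1 x 1-99% [652.9 704.3] z 34.8 1650
y 0.11 x 1-99% [653.2 704.6] z 34.8 1747
y 0.12 x 1-99% [650.8 712.3] z 34.8 2031
y 0.155 x 1-99% [654.7 705.8] z 34.9 2245
front y [ 78.9 178.6]
slope rad [-0.0875  0.0121]
tcp [0.6824 0.1271 0.0205] F [0.7 0.  0.2] gap 0.0609 t 19.6
```

>>> apply_moves([
  [[0, 0.002, 0, 0, 0, 0], [0, 0.002, 0, 0, 0, 0], [0, 0.002, 0, 0, 0, 0], [0, 0, 0, 0, 0, 0]],
])

```text
t: 20.1
tcp_pos: [0.6841, 0.127, 0.0206]
ee_rot: [0.717, 0.697, 0.0, 0.0]
wrist_force: [0.0, -0.3, 0.0]
finger_gap: 0.061
```

```bash
python3 -c "
from h import *
caselid('w10',.034,.681)"
```

```text
y 0.1 x 1-99% [653.8 705.6] z 32.2 1647
y 0.11 x 1-99% [654.1 705.8] z 32.3 1678
y 0.12 x 1-99% [652.6 714.1] z 32.3 1973
y 0.155 x 1-99% [655.9 707.1] z 32.3 2144
front y [ 78.9 178.6]
slope rad [0.0012 0.01  ]
tcp [0.6841 0.127  0.0206] F [-0.1  0.2 -0.3] gap 0.0611 t 20.15
```

The case has dropped: lid at 32.2 mm, level. I back off, lift, shut the fingers above it and look.

>>> apply_moves([
  [[-0.002, -0.006, 0, 0, 0, 0], [-0.003, -0.006, 0, 0, 0, 0], [0, 0, -0.05, 0, 0, 0], [0, 0, -0.1, 0, 0, 0], [0, 0, -0.1, 0, 0, 0], [0, 0, 0, 0, 0, 0]],
])

```text
t: 20.9
tcp_pos: [0.6822, 0.1262, 0.0995]
ee_rot: [0.717, 0.697, 0.002, 0.001]
wrist_force: [-0.2, 0.8, -0.1]
finger_gap: 0.0612
```

>>> apply_moves([
  [[0, 0, 0, 0, 0, 0], [0, 0, 0, 0, 0, 0], [0, 0, 0, 0, 0, 0], [0, 0, 0, 0, 0, 0], [0, 0, 0, 0, 0, 0], [0, 0, 0, 0, 0, 0], [0, 0, 0, 0, 0, 0], [0, 0, 0, 0, 0, 0]],
], hand=-1)

```text
t: 21.9
tcp_pos: [0.6804, 0.1256, 0.0956]
ee_rot: [0.717, 0.697, 0.0, 0.0]
wrist_force: [-0.2, -0.0, 0.5]
finger_gap: -0.0001
```

```bash
python3 -c "
from h import *
c=caselid('w11',.032,.681)
cv2.imwrite('pics/h.png',cv2.resize(c['color'][:,:,::-1],(800,600)))"
```

```text
y 0.1 x 1-99% [654.2 706. ] z 32.3 499
y 0.11 x 1-99% [654.4 706. ] z 32.3 834
y 0.12 x 1-99% [654.7 706.4] z 32.3 864
y 0.155 x 1-99% [655.8 707.4] z 32.3 1009
y 0.165 x 1-99% [655.7 677.7] z 32.4 26
front y [ 96.9 178.4]
slope rad [ 0.0009 -0.0032]
tcp [0.6803 0.1257 0.0956] F [ 0.2 -0.1  0.4] gap -0.0004 t 21.95
```

View pics/h.png

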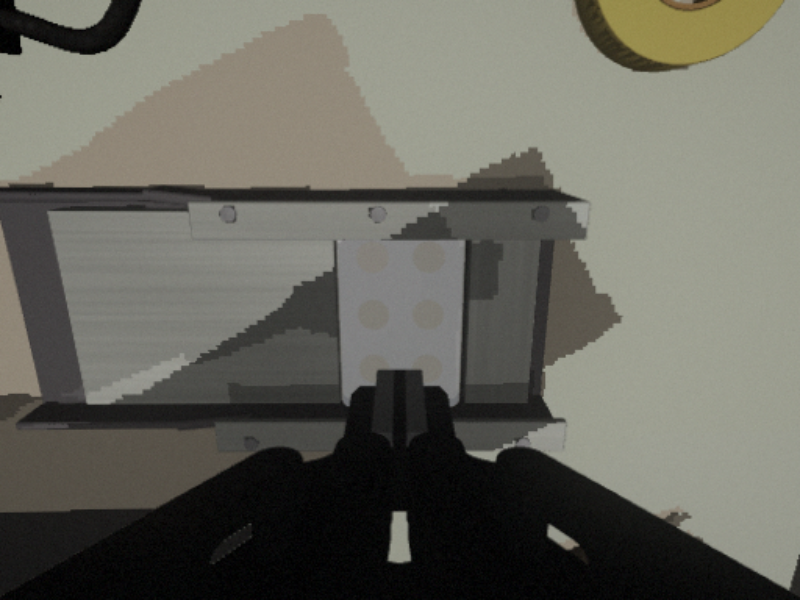

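The case sits in the pocket at (337–465, 238–405) with clear lines on both sides, and the shut fingertips at (400,375) are over its middle. I go down to just above the lid.

>>> apply_moves([
  [[0, 0, 0.05, 0, 0, 0], [0, 0, 0.05, 0, 0, 0], [0, 0, 0.05, 0, 0, 0], [0, 0, 0.03, 0, 0, 0], [0, 0, 0.015, 0, 0, 0], [0, 0, 0, 0, 0, 0], [0, 0, 0, 0, 0, 0]],
])

```text
t: 22.82
tcp_pos: [0.6807, 0.1257, 0.0376]
ee_rot: [0.717, 0.697, 0.0, 0.0]
wrist_force: [0.5, 0.1, -0.3]
finger_gap: -0.0001
```

>>> apply_moves([
  [[0, 0, 0.004, 0, 0, 0], [0, 0, 0.004, 0, 0, 0], [0, 0, 0.004, 0, 0, 0], [0, 0, 0.004, 0, 0, 0], [0, 0, 0, 0, 0, 0], [0, 0, 0, 0, 0, 0]],
])

```text
t: 23.58
tcp_pos: [0.6803, 0.1256, 0.0323]
ee_rot: [0.717, 0.697, -0.0, 0.0]
wrist_force: [-0.4, -0.3, -0.2]
finger_gap: -0.0002
```

>>> apply_moves([
  [[0, 0, 0.003, 0, 0, 0], [0, 0, 0.002, 0, 0, 0], [0, 0, 0, 0, 0, 0], [0, 0, 0, 0, 0, 0]],
])

```text
t: 24.08
tcp_pos: [0.6804, 0.1256, 0.0309]
ee_rot: [0.717, 0.697, 0.0, 0.0]
wrist_force: [-1.6, 0.2, 4.2]
finger_gap: -0.0001
```

>>> apply_moves([
  [[0, 0, 0.003, 0, 0, 0], [0, 0, 0.002, 0, 0, 0], [0, 0, 0, 0, 0, 0], [0, 0, 0, 0, 0, 0]],
])

```text
t: 24.58
tcp_pos: [0.6804, 0.1256, 0.0297]
ee_rot: [0.717, 0.697, 0.0, 0.0]
wrist_force: [-2.7, -0.3, 7.3]
finger_gap: 0.0002
```

>>> apply_moves([
  [[0, 0, 0.0015, 0, 0, 0], [0, 0, 0, 0, 0, 0], [0, 0, 0, 0, 0, 0], [0, 0, 0, 0, 0, 0], [0, 0, 0, 0, 0, 0]],
])

```text
t: 25.2
tcp_pos: [0.6804, 0.1256, 0.0293]
ee_rot: [0.717, 0.697, 0.0, 0.0]
wrist_force: [-3.1, -0.7, 8.4]
finger_gap: -0.0003
```

```bash
python3 -c "
from h import *
caselid('w12',.030,.681)"
```

```text
y 0.1 x 1-99% [654. 706.] z 29.2 24
y 0.11 x 1-99% [654.  706.3] z 29.3 434
y 0.12 x 1-99% [654.3 706.5] z 29.4 620
y 0.155 x 1-99% [655.7 707.2] z 29.4 1852
front y [ 79.3 178.7]
slope rad [-0.0009 -0.0017]
tcp [0.6804 0.1257 0.0293] F [-2.2 -0.9  8. ] gap -0.0001 t 25.25
```

At 8 N the lid is at 29.4 mm, so the plate has given about 2.6–2.9 mm, and it is level. I let go gently and retreat.

>>> apply_moves([
  [[0, 0, -0.003, 0, 0, 0], [0, 0, -0.003, 0, 0, 0], [0, 0, -0.004, 0, 0, 0], [0, 0, -0.01, 0, 0, 0], [0, 0, -0.05, 0, 0, 0], [0, 0, -0.1, 0, 0, 0], [0, 0, -0.1, 0, 0, 0], [0, 0, -0.1, 0, 0, 0], [0, 0, -0.1, 0, 0, 0], [0, 0, 0, 0, 0, 0], [0, 0, 0, 0, 0, 0], [0, 0, 0, 0, 0, 0]],
])

```text
t: 26.75
tcp_pos: [0.6798, 0.1254, 0.1689]
ee_rot: [0.717, 0.697, -0.001, -0.0]
wrist_force: [-0.3, 0.2, 0.0]
finger_gap: 0.0003
```

```bash
python3 -c "
from h import *
caselid('w13',.032,.681)
c=snap('top','t2'); a=load('top0')
P=cloud(c)
for n,(y0,y1,x0,x1) in dict(timer=(185,215,135,165),vial=(155,172,275,295)).items(): print(n,'mean abs colour change',np.abs(c['color'][y0:y1,x0:x1].astype(int)-a['color'][y0:y1,x0:x1]).mean().round(2))
print(manip.job_done())"
```

```text
y 0.1 x 1-99% [654.1 706.2] z 32.3 484
y 0.11 x 1-99% [654.6 706.2] z 32.4 497
y 0.12 x 1-99% [655.  706.2] z 32.3 518
y 0.155 x 1-99% [655.9 708. ] z 32.4 582
y 0.165 x 1-99% [655.5 695.2] z 32.4 54
front y [ 85.6 178.3]
slope rad [-0.0002  0.0034]
tcp [0.6798 0.1254 0.1688] F [-0.3 -0.5 -0.1] gap -0.0003 t 26.8
timer mean abs colour change 9.41
vial mean abs colour change 9.61
the job is handed in; nothing more can be done
None
```

```bash
python3 -c "
from h import *
a=load('top0')['color'];c=load('t2')['color']
for n,(y0,y1,x0,x1) in dict(timer=(185,215,135,165),vial=(150,178,270,300),plain_bench=(60+20,100,130,160)).items():
    f=lambda i:np.float32(cv2.cvtColor(i[y0:y1,x0:x1],cv2.COLOR_RGB2GRAY))
    print(n,cv2.phaseCorrelate(f(a),f(c)),np.abs(a[y0:y1,x0:x1].astype(int)-c[y0:y1,x0:x1]).mean().round(1))"
```

```text
timer ((0.016468377687202107, 0.06961211129556055), 1.0128694666756524) 9.4
vial ((-12.037008924167434, 10.816798702178314), 0.5569494930903117) 12.5
plain_bench ((-100.67661406412417, 2.0404460420619985), 0.003067363103230794) 9.8
```

```bash
python3 -c "
from h import *
for f in ('top0','t2'):
    i=load(f)['color'][130:200,255:330].astype(int); m=(i[...,1]-i[...,0]>25)&(i[...,1]-i[...,2]>25); v,u=np.nonzero(m); print(f,len(v),u.mean()+255,v.mean()+130)"
```

```text
top0 14 284.5 162.71428571428572
t2 16 284.375 162.75
```

The sensor case is in the dock's pocket and was pressed and released as asked, and the job was handed in at about 27 s. No verdict is reported back.

- **Loading:** I laid the case flat on the open end of the track (lid at 37.3 mm). I then pushed it under the lips with the rear finger pad until it dropped into the pocket (lid at 32.3 mm, level).
- **Pressing:** With the fingers shut, I pressed the lid at about 8 N. It went down to about 29.4 mm, so the plate gave roughly 2.5 to 3 mm. I then let go.
- **Last checks:** The lid was back at 32.3 mm with a tilt below 0.005 rad. The gripper was clear of everything, about 137 mm above the lid, with the wrist force near zero. Readings between moves stayed near zero during the slide and reached 8.4 N in the press. The force on the dock itself was not measured continuously, including at the two drops.
- **Timer and vial:** The timer's picture shift was under 0.1 pixel, and the vial's green cap stayed at the same pixel to within 0.2.
- **Checks that disagreed:**
  - My first colour-difference check on the two bystanders told me nothing, because plain bench changed just as much.
  - A shift check on the vial gave a false reading of about 12 pixels, most likely from a shadow; the cap position settled it, after hand-in.
  - The top and wrist cameras differed by about 5 mm in y. I used the wrist camera, and the fit bore that out.

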